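# Sort two keyed trimming chucks on a banding wheel

## Task

Sort the two aluminium trimming chucks by their keyways. Fit the one whose keyways match the two keys of the wheel's spindle (keyways opposite each other) onto the spindle, fully down on the wheel plate, and stand the other one (keyways at a right angle) upright in the wooden tray.

Things in the scene. Friction and masses are not known exactly. Their poses are not given: they have to be found in the camera images.
- chuck_opposite: Aluminium trimming chuck, 250 g: eight-sided tube 62 mm across flats, 50 high, on a foot flange 84 wide, 8 high; open bore 32 wide. Origin: centre of underside, z up; a flat faces every 45 degrees from x, grip across two above the foot. Keyways opposite each other, along +x and -x, 17 wide, full height, reaching 27 from the axis: fits the spindle either way round. On the bench left of the wheel.
- chuck_corner: Aluminium trimming chuck, 250 g: eight-sided tube 62 mm across flats, 50 high, on a foot flange 84 wide, 8 high; open bore 32 wide. Origin: centre of underside, z up; a flat faces every 45 degrees from x, grip across two above the foot. Keyways at a right angle, along +x and +y, 17 wide, full height, reaching 27 from the axis: cannot pass the spindle's keys. On the bench left of the wheel.
- wheel: Fixed dark steel banding wheel, does not turn. Origin: centre of underside, on the bench, z up. Plate 170 mm wide, top 50 above origin. Spindle on it: 25 diameter, 45 tall, top 12 tapered to 10 diameter. Two keys on it along +x and -x: 7 wide, reaching 22 from the axis, 24 tall above the plate. The matching chuck has 3.5 mm play each way, 12 degrees of turn.
- tray: Empty square wooden tray, fixed to the bench right of the wheel: 172 mm outside, 160 inside, walls 28 high, inner floor 6 above the bench. Origin: centre of underside; x and y along its sides.
There are look-alikes about, which are no part of the job. Leave any orange look-alike of the chuck_opposite alone.

How it is judged:
At the end, for the whole second after the job is handed in: Opposite-keyway chuck on the spindle, foot on the plate (within 10 mm sideways, 5 mm up or down, 7 degrees of upright); right-angle chuck standing on the tray floor (within 45 mm of its centre along each side, 10 mm above the floor, 8 degrees of upright); both at rest (horizontal distance between chuck_opposite and wheel below 0.01 m and z of chuck_opposite in the frame of wheel between 0.045 and 0.055 m and angle between chuck_opposite's own z axis and vertical below 0.12 rad and x of chuck_corner in the frame of tray between -0.045 and 0.045 m and y of chuck_corner in the frame of tray between -0.045 and 0.045 m and z of chuck_corner in the frame of tray below 0.016 m and angle between chuck_corner's own z axis and vertical below 0.15 rad and linear speed of each of chuck_opposite, chuck_corner below 0.02 m/s); the robot touches nothing.
It also fails if it takes over 59 s, if anything falls off the work surface, if the arm or the gripper's body presses on something with over 40 N, if the wrist force passes 120 N, or if a joint passes its speed limit or range.

## Robot

A 6-joint arm with a two-finger parallel gripper is mounted at the origin on the work surface. World frame = base frame: x ahead of the robot, y to its left, z up, the work surface at z = 0. Lengths are in m, angles in rad, forces in N, time in s.
With the tool pointing down it reaches from about 0.25 to 0.85 m from the base axis. Payload 12.5 kg.
Tool frame: the origin (TCP) lies at the very end of the fingers, on their centre line; the grasp point (between the pads) lies 19 mm behind it; z points along the fingers, x is the direction in which the jaws open and shut, and the axes are right-handed (so a half turn about z gives the same grasp; the last joint's range is limited). The gripper opens to 93 mm and grips with 3 to 60 N. Pads are 15 mm wide; open, the fingers measure 128 mm over their backs; the gripper's body (75 mm by 188 mm) begins 65 mm behind the grasp point.
Start: joints at [1.167, 0.351, 1.652, -0, 1.139, -0.085], TCP at [0.172, 0.522, 0.198] pointing down, gripper open.
Joint ranges: [-2.75, 2.75], [-0.79, 2.1], [0.01, 2.65], [-1.57, 4.71], [0.07, 3.14], [-2.87, 2.87]. Speed limits (rad/s): [2.22, 2.22, 2.79, 3.14, 3.14, 3.14].

## Interface

Orientations are given as a unit quaternion [w, x, y, z].
In Python, from rig import bot, optics, job, nets gives the robot as it stands.
- The arm moves only by the shell command python3 -m pendant 'ROWS' [FORCE]. ROWS is text: rows parted by semicolons, each of 7 numbers parted by spaces: the turn, a rotation vector about the world's x, y, z in rad, then the shift along the world's x, y, z in mm, then the closure in counts, from 0 (fully open) to 255 (shut). In form: rx ry rz tx ty tz gripper; .... A call has 1 to 5 rows; each row shifts and turns the commanded pose from where the row before left it; what a row does not reach is not made up. A row lasts 1/10 s, in which the tool goes at most 50 mm and 8.59 degrees, less where a joint would pass 70% of its speed; a pose out of reach is approached as far as the arm can. A call with a gripper value outside its range is refused whole. The fingers move at their own pace and stop on an object; FORCE is the grip in N (left out, the last holds). Time passes only in rows, so rows that do not move let the fingers close. It gives the time, the measured TCP pose, the force and the opening at its end, in the units of the state.
- bot.sense(): the state, without advancing time (a new reading comes with each control period).
- optics.capture(name): name is "scene" or "top" or "wrist"; returns a dict with "color" (384x512x3 uint8, red, green, blue), "depth" (384x512 float32, m along the optical axis (not along the pixel's ray), 0 where there is no reading), "fx", "fy", "cx", "cy" (pixels), "world_to_cam" (4x4, takes a point from world to camera coordinates); the wrist camera has in their place "T_tool_cam" (4x4, takes a point from camera to tool coordinates, whose origin is the TCP and whose axes are the tool frame's). Camera axes: x right, y up, looking along -z (the intrinsics and any distortion apply to the point x, -y, -z); pixel columns grow to the right and rows downward; lengths in m; the calibration is good to about 2 mm. The wrist camera is an equidistant fisheye: a pixel r from the principal point sees the ray r / f radians off the axis. A picture is of the moment at which its call begins: read the wrist's pose just before it.
- job.hand_in(): hands the job in, once; it reports no verdict.
Trained networks look in the newest picture that a camera, given by its name, has taken for a name from the list of things; names that differ only in an ending like _2 or _b are one class to them, and where a whole thing is asked for, a point or a joint stands for the part that bears it (a point fixed in the world has none). Each returns a list of dicts, best first, with "score" (0 to 1); they miss things now and then, are a little off and sometimes report something else, mostly with a low value. They report only what shows in the picture. A call takes as long as a camera call. They do not tell look-alikes from the thing itself.
- nets.outline_of(camera, thing): "mask" (384x512 bool, what is visible of it) and "uv" ([column, row] in pixels, amid what is visible of it).
The state is a dict: "clock": time; "joint_positions": joint angles; "qvel": joint speeds; "joint_torque": joint torques, N m; "position": TCP position; "tool_rot": TCP orientation; "ft_force": force on the tool from outside, world axes, zero at the start; "moment": the same for the moment, N m; "grip_width": finger opening in m.
Only numpy, scipy, OpenCV 4.12 (cv2) and the standard library are available. Lean on these libraries where they do the work, as an engineer would, in place of code of your own. Each camera call takes 0.05 s, during which the arm holds its last target. There are 200 camera calls.

## Working session

There is one attempt and no reset: what is moved stays moved. The work goes in short steps, Python scripts to look and compute and a shell command to move; the robot and the scene stay as the last step left them, time stands still between calls to the robot, and variables do not carry over. Pictures are saved under pics/ and viewed, about 8 in all and at most 12, crops included, and the job is handed in when it is done.

```bash
ls; mkdir -p pics; cat > h.py <<'E'
import numpy as np, cv2
from rig import bot, optics, job, nets
from scipy.spatial.transform import Rotation as R
def cloud(c, T=None):
    h,w=c["depth"].shape; u,v=np.meshgrid(np.arange(w),np.arange(h)); d=c["depth"]
    P=np.stack([(u-c["cx"])/c["fx"]*d,-(v-c["cy"])/c["fy"]*d,-d,np.ones_like(d)],-1)
    return (P@np.linalg.inv(c["world_to_cam"]).T)[...,:3]
def wrist_T(s,c):
    q=s["tool_rot"]; M=np.eye(4); M[:3,:3]=R.from_quat([q[1],q[2],q[3],q[0]]).as_matrix(); M[:3,3]=s["position"]
    return M@c["T_tool_cam"]
def wcloud(c,T):
    h,w=c["depth"].shape; u,v=np.meshgrid(np.arange(w),np.arange(h)); d=c["depth"]
    a=(u-c["cx"])/c["fx"]; b=(v-c["cy"])/c["fy"]; r=np.hypot(a,b)+1e-9; t=np.tan(np.minimum(r,1.45))/r
    P=np.stack([a*t*d,-b*t*d,-d,np.ones_like(d)],-1)
    return (P@T.T)[...,:3]
def save(n,im,s=1): cv2.imwrite("pics/"+n,cv2.resize(im[...,::-1],None,fx=s,fy=s,interpolation=cv2.INTER_CUBIC))
E
python3 - <<'E'
from h import *
s=bot.sense(); print(s)
c=optics.capture("top"); P=cloud(c); save("top.png",c["color"],1.5)
print(c["fx"],c["cx"],c["cy"],np.linalg.inv(c["world_to_cam"])[:3,3])
for t in ["chuck_opposite","chuck_corner","wheel","tray"]:
    for o in nets.outline_of("top",t):
        p=P[o["mask"]]; print(t,round(o["score"],2),np.round(o["uv"]),p.min(0).round(3),p.max(0).round(3),np.median(p,0).round(3),c["color"][o["mask"]].mean(0).round())
E
```

```text
pics
{'clock': 0.0, 'joint_positions': array([ 1.16738383e+00,  3.51262043e-01,  1.65240999e+00, -3.94941860e-06,
        1.13914687e+00, -8.45912207e-02]), 'qvel': array([-9.07887275e-05, -5.11166446e-04, -4.11011534e-04, -6.63342874e-04,
       -1.33268733e-04, -1.65450890e-03]), 'joint_torque': array([ 4.92048071e-05, -4.97311485e+01, -2.85256541e+01,  6.98979129e-02,
        2.55227397e-02, -1.24155454e-04]), 'position': array([0.1722193 , 0.52194328, 0.19719269]), 'tool_rot': array([ 3.17499294e-04,  8.10384288e-01,  5.85898395e-01, -5.24516323e-04]), 'ft_force': array([-0.30379674, -0.29822556, -0.00358492]), 'moment': array([ 0.03960132,  0.00636679, -0.04948616]), 'grip_width': 0.09304919454355329}
422.38154486781906 254.54482720540062 189.26373792938526 [0.42721372 0.04017956 1.22477747]
chuck_opposite 0.73 [121. 176.] [ 0.513  0.389 -0.005] [0.595 0.468 0.054] [0.552 0.422 0.03 ] [132.  73.  35.]
chuck_opposite 0.63 [162. 209.] [ 0.424  0.04  -0.007] [0.508 0.358 1.225] [0.464 0.304 0.026] [122. 119. 107.]
chuck_corner 0.78 [186. 161.] [ 0.427  0.04  -0.007] [0.652 0.292 1.225] [0.604 0.241 0.027] [120. 117. 107.]
wheel 0.62 [270. 168.] [ 0.427 -0.09  -0.006] [0.67  0.081 1.225] [ 0.578 -0.003  0.048] [72. 68. 63.]
tray 0.93 [365. 194.] [ 0.41  -0.389 -0.008] [0.617 0.04  1.225] [ 0.514 -0.286  0.005] [104.  72.  46.]
```

View pics/top.png

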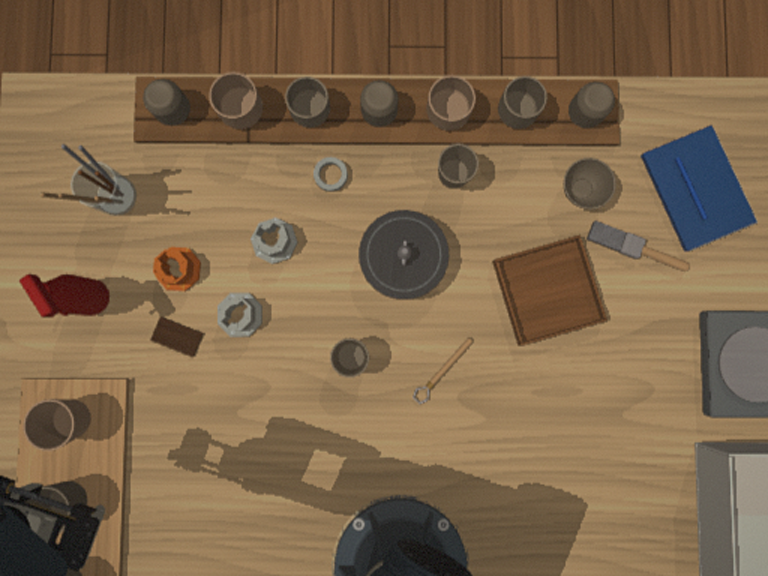

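The top view shows chucks at about (275,240) and (240,315), an orange look-alike at (178,268), the wheel at (404,254) and the tray at (551,290), in 1.5x pixels. Next I crop in to see the keyways.

```bash
python3 - <<'E'
from h import *
c=optics.capture("top"); P=cloud(c); im=c["color"]
crops=[im[y-22:y+22,x-22:x+22] for x,y in [(183,160),(160,210),(270,168)]]
save("crop.png",np.hstack(crops),6)
w2=np.linalg.inv(c["world_to_cam"])
def atz(uv,z):
    d=np.array([(uv[0]-c["cx"])/c["fx"],-(uv[1]-c["cy"])/c["fy"],-1,0]); o=w2[:3,3]; r=w2[:3,:3]@d[:3]
    return o+r*(z-o[2])/r[2]
for n,(x,y) in dict(A=(183,160),B=(160,210)).items():
    sub=P[y-30:y+30,x-30:x+30].reshape(-1,3); 
    top=sub[(sub[:,2]>.038)&(sub[:,2]<.06)]; print(n,len(top),np.median(top[:,2]), (top.min(0)+top.max(0))/2, np.ptp(top,0), cv2.minEnclosingCircle(top[:,:2].astype(np.float32)))
sub=P[130:210,230:310].reshape(-1,3)
pl=sub[(sub[:,2]>.04)&(sub[:,2]<.058)]; print("plate",np.median(pl[:,2]),cv2.minEnclosingCircle(pl[:,:2].astype(np.float32)),np.median(pl,0))
sp=sub[(sub[:,2]>.08)&(sub[:,2]<.11)]; print("sp",len(sp),sp.mean(0))
ke=sub[(sub[:,2]>.065)&(sub[:,2]<.08)]; print("keys",len(ke),ke.mean(0)); 
print((ke[:,:2]*1000).round())
o=nets.outline_of("top","tray")[0]; cs,_=cv2.findContours(o["mask"].astype(np.uint8),0,1); r=cv2.boxPoints(cv2.minAreaRect(max(cs,key=cv2.contourArea)))
q=np.array([atz(p,.028) for p in r]); print("tray",r,q.round(3),q.mean(0))
E
```

```text
A 270 0.04668518467467553 [0.61001027 0.24774554 0.04542663] [0.06288565 0.06474451 0.0147043 ] ((0.6098467111587524, 0.24833479523658752), 0.033564068377017975)
B 285 0.046714050110977956 [0.46608559 0.31078566 0.0457858 ] [0.06148781 0.06315848 0.01555206] ((0.4653346538543701, 0.31087377667427063), 0.033431462943553925)
plate 0.047948873079921794 ((0.5793415307998657, -0.0031618112698197365), 0.08487832546234131) [ 0.57734932 -0.00346458  0.04794887]
sp 62 [ 0.57824581 -0.00277687  0.08707915]
keys 22 [ 0.57424526 -0.0016338   0.07177899]
[[599.  -3.]
 [600.  -6.]
 [596.  -3.]
 [596.  -5.]
 [594.  -3.]
 [594.  -6.]
 [581.   6.]
 [574.   8.]
 [571.   6.]
 [569.   3.]
 [568.  -2.]
 [569.  -8.]
 [566.  -0.]
 [565.  -3.]
 [566.  -6.]
 [563.  -0.]
 [563.  -3.]
 [563.  -6.]
 [561.  -0.]
 [560.  -3.]
 [558.  -0.]
 [558.  -3.]]
tray [[327.3406  173.35675]
 [386.50815 155.15134]
 [404.45407 213.47565]
 [345.28653 231.68106]] [[ 0.571 -0.171  0.028]
 [ 0.625 -0.341  0.028]
 [ 0.458 -0.389  0.028]
 [ 0.406 -0.22   0.028]] [ 0.51485479 -0.28013426  0.028     ]
```

View pics/crop.png

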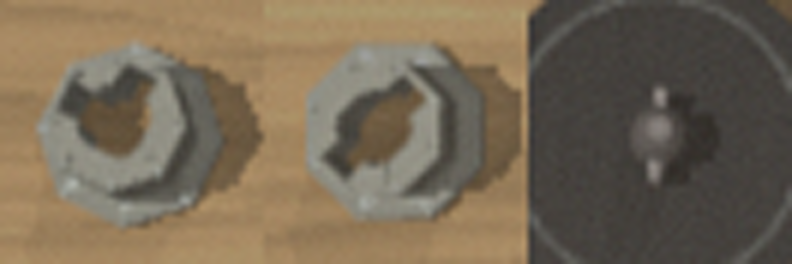

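A (0.61,0.248) has keyways at a right angle (crop left); B (0.466,0.311) has them opposite (middle). The wheel's keys run nearly along world x. Next I move above B and look with the wrist camera.

```bash
python3 -m pendant '0 0 -0.06 37 -26 0 0;0 0 -0.06 37 -26 0 0;0 0 -0.06 37 -26 0 0;0 0 -0.06 37 -26 0 0;0 0 -0.06 37 -26 0 0' 30; python3 -m pendant '0 0 -0.06 37 -26 0 0;0 0 -0.06 37 -26 0 0;0 0 -0.05 35 -28 0 0;0 0 0 0 0 0 0'
cat >> h.py <<'E'
def look(name,box=None):
    s=bot.sense(); c=optics.capture("wrist"); T=wrist_T(s,c); P=wcloud(c,T); save(name,c["color"],1.4)
    return s,c,T,P
def octa(P,zlo,zhi,xy,rad=.05):
    # centre and yaw (mod 45 deg) of octagon top face from points, yaw = direction of a flat's normal
    q=P.reshape(-1,3); q=q[np.isfinite(q).all(1)]; q=q[(q[:,2]>zlo)&(q[:,2]<zhi)&(np.hypot(q[:,0]-xy[0],q[:,1]-xy[1])<rad)][:,:2]
    best=None
    for a in np.radians(np.arange(0,45,.5)):
        A=a+np.arange(4)*np.pi/4; n=np.stack([np.cos(A),np.sin(A)]); pr=q@n
        hi,lo=np.percentile(pr,99.5,axis=0),np.percentile(pr,.5,axis=0)
        if best is None or (hi-lo).sum()<best[0]:
            ctr=np.linalg.lstsq(n.T,(hi+lo)/2,rcond=None)[0]; best=((hi-lo).sum(),np.degrees(a),ctr,hi-lo)
    r=np.hypot(*(q-best[2]).T); out=q[(r>.0195)&(r<.025)]-best[2]
    ang=np.degrees(np.arctan2(out[:,1],out[:,0])); h,_=np.histogram(ang,36,(-180,180))
    return best,len(q),dict(zip(range(-180,180,10),h.tolist()))
E
python3 - <<'E'
from h import *
s,c,T,P=look("w1.png"); print(s["position"],s["joint_positions"].round(2),c["T_tool_cam"].round(3))
print(octa(P,.042,.058,(.466,.311)))
E
```

```text
clock: 0.85
position: [0.3587, 0.3911, 0.1979]
tool_rot: [-0.0, 0.889, 0.457, 0.0]
ft_force: [0.0, 0.6, 0.1]
grip_width: 0.0928
clock: 1.25
position: [0.4697, 0.3093, 0.1975]
tool_rot: [0.0, 0.926, 0.378, 0.0]
ft_force: [-0.3, 0.0, -0.5]
grip_width: 0.093
[0.46965902 0.30931121 0.19754973] [ 0.5   0.37  1.62 -0.    1.15 -0.28] [[ 1.     0.001  0.001  0.   ]
 [ 0.001 -0.964 -0.265 -0.073]
 [ 0.001  0.265 -0.964 -0.188]
 [ 0.     0.     0.     1.   ]]
((np.float64(0.24444501025433418), np.float64(0.5), array([0.46770245, 0.31165199]), array([0.06126814, 0.06089729, 0.0611591 , 0.06112048])), 1492, {-180: 16, -170: 15, -160: 17, -150: 15, -140: 16, -130: 14, -120: 14, -110: 15, -100: 13, -90: 15, -80: 14, -70: 7, -60: 0, -50: 0, -40: 0, -30: 2, -20: 16, -10: 14, 0: 17, 10: 14, 20: 16, 30: 15, 40: 17, 50: 16, 60: 16, 70: 17, 80: 13, 90: 17, 100: 17, 110: 7, 120: 0, 130: 0, 140: 0, 150: 7, 160: 15, 170: 17})
```

View pics/w1.png

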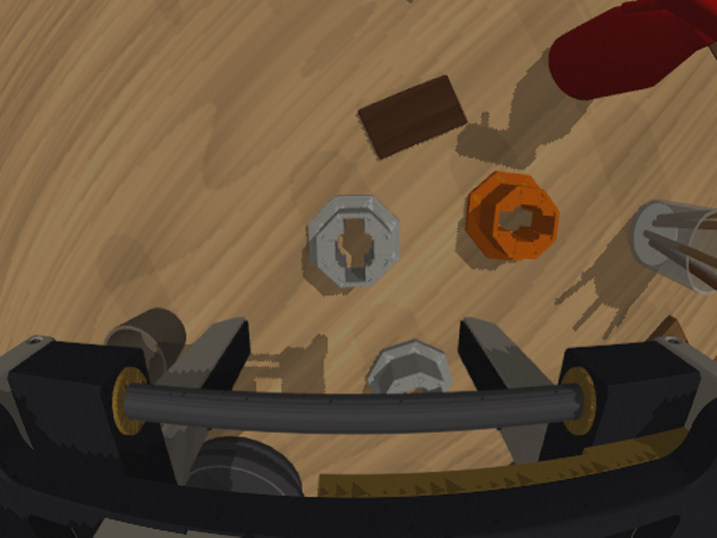

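Wrist view: B sits at (355,240) with keyways running vertically in the image, perpendicular to the jaws. The fit agrees with the known sizes (61 mm across flats, keyways at about -45°). Next I descend and grip.

```bash
python3 -m pendant '0 0 0.01 -2 2 -45 0;0 0 0 0 0 -45 0;0 0 0 0 0 -45 0;0 0 0 0 0 -40 0;0 0 0 0 0 0 0' 35; python3 -m pendant '0 0 0 0 0 0 255;0 0 0 0 0 0 255;0 0 0 0 0 0 255;0 0 0 0 0 0 255;0 0 0 0 0 0 255'; python3 -m pendant '0 0 0 0 0 0 255;0 0 0 0 0 5 255;0 0 0 0 0 40 255;0 0 0 0 0 45 255;0 0 0 0 0 40 255'
```

```text
clock: 1.8
position: [0.4607, 0.3134, 0.0185]
tool_rot: [0.0, 0.922, 0.386, -0.004]
ft_force: [0.4, -0.1, 0.3]
grip_width: 0.0928
clock: 2.3
position: [0.4649, 0.3147, 0.0239]
tool_rot: [-0.0, 0.923, 0.386, 0.001]
ft_force: [-1.4, 0.1, 7.8]
grip_width: 0.0611
clock: 2.8
position: [0.4641, 0.3141, 0.1548]
tool_rot: [0.0, 0.923, 0.386, -0.0]
ft_force: [1.0, 0.3, -2.5]
grip_width: 0.0612
```

```bash
python3 -m pendant '0 0 0.07 17 -32 7 255;0 0 0.07 17 -32 7 255;0 0 0.07 17 -32 7 255;0 0 0.07 17 -32 7 255;0 0 0.07 17 -32 7 255'; python3 -m pendant '0 0 0.07 17 -32 7 255;0 0 0.07 17 -32 7 255;0 0 0.07 17 -32 7 255;0 0 0.07 17 -32 7 255;0 0 0.08 13 -28 2 255'; python3 -m pendant '0 0 0 0 0 0 255;0 0 0 0 0 0 255'
python3 - <<'E'
from h import *
s,c,T,P=look("w2.png"); print(s["position"],s["tool_rot"],s["joint_positions"].round(2))
q=P.reshape(-1,3); q=q[np.isfinite(q).all(1)]; q=q[np.hypot(q[:,0]-.578,q[:,1]+.003)<.095]
pl=q[(q[:,2]>.043)&(q[:,2]<.056)]; print("plate",len(pl),np.median(pl[:,2]),cv2.minEnclosingCircle(pl[:,:2].astype(np.float32)))
n=q[np.hypot(q[:,0]-.578,q[:,1]+.003)<.035]
sp=n[(n[:,2]>.079)&(n[:,2]<.098)]; print("sp",len(sp),sp.mean(0),sp.min(0),sp.max(0))
k=n[(n[:,2]>.069)&(n[:,2]<.0775)]; print("key",len(k),k.min(0),k.max(0)); print((k[::max(1,len(k)//40)]*1000).round().tolist())
E
```

```text
clock: 3.3
position: [0.5496, 0.1528, 0.1883]
tool_rot: [-0.0, 0.841, 0.542, -0.0]
ft_force: [-0.2, 0.2, -2.6]
grip_width: 0.0614
clock: 3.8
position: [0.631, -0.0035, 0.2186]
tool_rot: [0.0, 0.73, 0.683, 0.0]
ft_force: [0.3, 0.5, -2.4]
grip_width: 0.0612
clock: 4.0
position: [0.63, -0.002, 0.2174]
tool_rot: [-0.0, 0.732, 0.682, -0.0]
ft_force: [-0.6, -0.1, -2.2]
grip_width: 0.0611
[ 0.62996551 -0.00195628  0.21744786] [-4.36229927e-04  7.31704239e-01  6.81622073e-01 -2.55144045e-04] [-0.08  0.48  1.41  0.    1.26 -1.58]
plate 11861 0.05103196839307633 ((0.5812231302261353, -0.0028572711162269115), 0.08521485328674316)
sp 420 [ 0.58068816 -0.00278927  0.09003225] [ 0.56899649 -0.01544849  0.08213923] [0.59348201 0.0094348  0.09733632]
key 100 [ 0.55943016 -0.00729346  0.06990824] [0.60230175 0.0089816  0.07628457]
[[559.0, -4.0, 73.0], [560.0, -2.0, 76.0], [560.0, 0.0, 74.0], [561.0, -4.0, 74.0], [561.0, -2.0, 75.0], [561.0, 0.0, 74.0], [562.0, -4.0, 74.0], [562.0, -2.0, 75.0], [562.0, 0.0, 75.0], [563.0, -4.0, 75.0], [563.0, -2.0, 75.0], [563.0, 0.0, 75.0], [564.0, -4.0, 74.0], [564.0, -2.0, 75.0], [564.0, -0.0, 73.0], [565.0, -5.0, 76.0], [565.0, -2.0, 75.0], [565.0, 1.0, 74.0], [566.0, -4.0, 74.0], [566.0, -1.0, 75.0], [566.0, 1.0, 75.0], [567.0, -4.0, 76.0], [567.0, -1.0, 74.0], [568.0, 1.0, 75.0], [568.0, -4.0, 76.0], [569.0, -2.0, 74.0], [569.0, 1.0, 74.0], [571.0, 5.0, 70.0], [577.0, 9.0, 73.0], [595.0, -6.0, 75.0], [595.0, -3.0, 74.0], [595.0, -1.0, 76.0], [596.0, -6.0, 76.0], [596.0, -4.0, 76.0], [597.0, -1.0, 74.0], [597.0, -6.0, 76.0], [597.0, -4.0, 76.0], [598.0, -1.0, 74.0], [598.0, -6.0, 75.0], [599.0, -4.0, 74.0], [599.0, -1.0, 75.0], [599.0, -6.0, 76.0], [600.0, -4.0, 74.0], [600.0, -2.0, 75.0], [601.0, -6.0, 76.0], [601.0, -4.0, 75.0], [601.0, -2.0, 75.0], [602.0, -7.0, 76.0], [602.0, -5.0, 76.0], [602.0, -3.0, 75.0]]
```

View pics/w2.png

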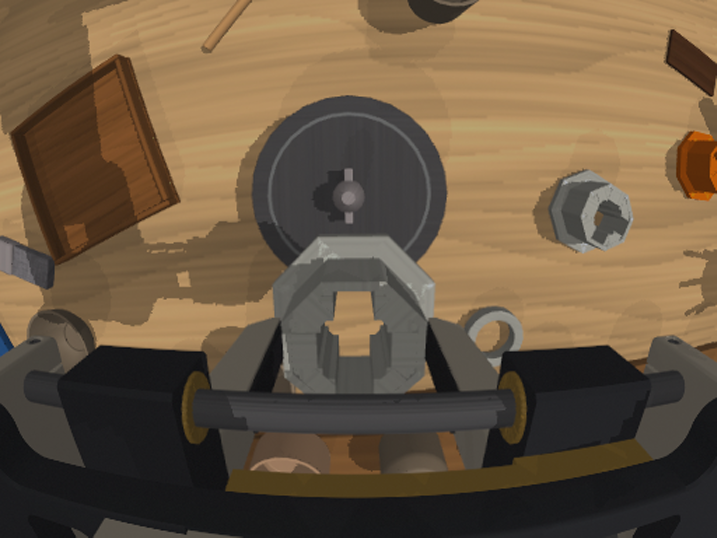

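Wheel at (350,195), its keys vertical in the image, parallel to the held chuck's keyways at (355,320). Next I check the chuck's offset in the hand.

```bash
python3 - <<'E'
from h import *
s=bot.sense(); c=optics.capture("wrist"); P=wcloud(c,c["T_tool_cam"]); q=P.reshape(-1,3); q=q[np.isfinite(q).all(1)&(c["depth"].ravel()>0)]
q=q[np.hypot(q[:,0],q[:,1])<.06]
h,e=np.histogram(q[:,2],40,(-.05,.03)); print([(round(float(a)*1000),int(b)) for a,b in zip(e,h) if b>30])
t=q[(q[:,2]<.0)&(q[:,2]>-.045)&(abs(q[:,0])<.0295)]
z=np.median(t[(t[:,1]<-.018),2]); print("top z",z)
# top face, front part
f=t[(abs(t[:,2]-z)<.004)]; print(len(f),f.min(0),f.max(0))
for x0 in (-.024,-.016,0,.016,.024):
    g=f[abs(f[:,0]-x0)<.003,1]; print(x0,len(g),np.sort(g)[[0,1,2,-3,-2,-1]].round(4) if len(g)>6 else g)
fl=q[(q[:,2]>.008)&(q[:,2]<.022)&(abs(q[:,0])<.015)]; print("foot front",np.percentile(fl[:,1],[0,1,5]),np.median(fl[:,2]))
# inner keyway front edge
g=f[(abs(f[:,0])<.006)]; print("keyway front edge y", np.sort(g[g[:,1]<0,1])[-5:].round(4))
b=f[abs(f[:,1])<.03]; print("keyway sides", np.sort(b[(b[:,1]<-.018)&(b[:,1]>-.026)][:,0]).round(4).tolist()[::4])
E
```

```text
[(-50, 125), (-48, 138), (-46, 118), (-44, 118), (-42, 107), (-40, 121), (-38, 104), (-36, 93), (-34, 98), (-32, 93), (-30, 120), (-28, 3121), (-26, 1323), (-24, 184), (-22, 163), (-20, 138), (-18, 187), (-16, 181), (-14, 147), (-12, 166), (-10, 147), (-8, 140), (-6, 142), (-4, 105), (-2, 160), (0, 138), (2, 133), (4, 93), (6, 122), (8, 139), (10, 112), (12, 148), (14, 2112), (16, 476), (18, 76), (20, 98), (22, 44)]
top z -0.02487346639074206
4439 [-0.02948232 -0.02721352 -0.02846562] [ 0.02949775  0.02685706 -0.02087638]
-0.024 611 [-0.0188 -0.0187 -0.0183  0.0255  0.0261  0.0264]
-0.016 670 [-0.0268 -0.0264 -0.0263  0.0261  0.0262  0.0263]
0 95 [-0.027  -0.027  -0.0269 -0.0229 -0.0229 -0.0229]
0.016 672 [-0.0261 -0.0258 -0.0256  0.0264  0.0265  0.0265]
0.024 605 [-0.0179 -0.0179 -0.0178  0.026   0.0265  0.0268]
foot front [-0.03837887 -0.03811908 -0.03794254] 0.01518340304018198
keyway front edge y [-0.0229 -0.0229 -0.0229 -0.0228 -0.0228]
keyway sides [-0.0214, -0.0207, -0.0203, -0.0198, -0.0193, -0.0191, -0.0186, -0.0181, -0.018, -0.0175, -0.0175, -0.0172, -0.017, -0.0169, -0.016
[... 509 characters left out ...]
, -0.0026, -0.0026, -0.002, -0.0015, -0.0015, -0.0009, -0.0004, 0.0002, 0.0002, 0.0008, 0.0013, 0.0019, 0.0019, 0.0025, 0.003, 0.0036, 0.0036, 0.0042, 0.0047, 0.0048, 0.0053, 0.0059, 0.0064, 0.0065, 0.007, 0.0076, 0.0081, 0.0082, 0.0082, 0.0087, 0.0088, 0.0088, 0.0092, 0.0093, 0.0094, 0.0094, 0.0099, 0.0099, 0.01, 0.0104, 0.0105, 0.0105, 0.011, 0.011, 0.0111, 0.0115, 0.0116, 0.0117, 0.0117, 0.0121, 0.0121, 0.0123, 0.0127, 0.0128, 0.0128, 0.0132, 0.0133, 0.0134, 0.0136, 0.0138, 0.0139, 0.014, 0.0144, 0.0145, 0.0145, 0.0147, 0.015, 0.015, 0.0152, 0.0155, 0.0156, 0.0158, 0.0162, 0.0162, 0.0164, 0.0167, 0.0169, 0.0173, 0.0174, 0.0177, 0.018, 0.0182, 0.0185, 0.0189, 0.0191, 0.0197, 0.0203, 0.021]
```

Chuck sits +4 mm along tool y, so the shift needed is x −53 mm, y −0.5 mm.

```bash
python3 -m pendant '0 0 0.02 -27 0 0 255;0 0 0 -26 -0.5 0 255;0 0 0 0 0 -40 255;0 0 0 0 0 -40 255;0 0 0 0 0 -10 255'; python3 -m pendant '0 0 0 0 0 0 255;0 0 0 0 0 0 255'; python3 - <<'E'
from h import *
s=bot.sense();print(s["position"],s["ft_force"])
E
```

```text
clock: 4.6
position: [0.5747, -0.001, 0.1244]
tool_rot: [-0.002, 0.724, 0.69, -0.002]
ft_force: [-0.4, 0.5, -2.0]
grip_width: 0.0611
clock: 4.8
position: [0.5783, -0.0019, 0.1294]
tool_rot: [0.001, 0.724, 0.69, 0.001]
ft_force: [1.0, -0.5, -1.4]
grip_width: 0.0612
[ 0.57826972 -0.0019004   0.12939673] [ 1.02276578 -0.48056232 -1.38117762]
```

```bash
python3 -m pendant '0 0 0 -1 -0.5 -8 255;0 0 0 0 0 -8 255;0 0 0 0 0 -8 255;0 0 0 0 0 -6 255;0 0 0 0 0 0 255'; python3 -m pendant '0 0 0 0 0 -6 255;0 0 0 0 0 -6 255;0 0 0 0 0 -5 255;0 0 0 0 0 0 255'
```

```text
clock: 5.3
position: [0.5758, -0.0027, 0.0967]
tool_rot: [-0.001, 0.724, 0.69, -0.001]
ft_force: [0.0, 0.0, -1.6]
grip_width: 0.0613
clock: 5.7
position: [0.5759, -0.0027, 0.0799]
tool_rot: [-0.0, 0.724, 0.69, -0.0]
ft_force: [0.2, -0.1, -1.5]
grip_width: 0.0614
```

```bash
python3 -m pendant '0 0 0 0 0 -3 255;0 0 0 0 0 -2 255;0 0 0 0 0 -2 255;0 0 0 0 0 0 255;0 0 0 0 0 0 255'
```

```text
clock: 6.2
position: [0.5764, -0.0028, 0.074]
tool_rot: [0.0, 0.724, 0.69, 0.0]
ft_force: [-2.3, -1.7, 1.8]
grip_width: 0.0615
```

```bash
python3 -m pendant '0 0 0 0 0 -1 255;0 0 0 0 0 0 0;0 0 0 0 0 0 0;0 0 0 0 0 0 0;0 0 0 0 0 0 0'; python3 -m pendant '0 0 0 0 0 0 0;0 0 0 0 0 0 0;0 0 0 0 0 40 0;0 0 0 0 0 45 0;0 0 0 0 0 45 0'; python3 -m pendant '0 0 0 0 0 0 0'
python3 - <<'E'
from h import *
s,c,T,P=look("w3.png"); print(s["position"],s["joint_positions"].round(2))
print(octa(P,.093,.108,(.581,-.003))[0]); q=P.reshape(-1,3); q=q[np.hypot(q[:,0]-.581,q[:,1]+.003)<.03]; print(np.median(q[q[:,2]>.09][:,2]))
E
```

```text
clock: 6.7
position: [0.5764, -0.0027, 0.0726]
tool_rot: [-0.0, 0.724, 0.69, 0.0]
ft_force: [0.3, -0.6, -0.6]
grip_width: 0.0883
clock: 7.2
position: [0.576, -0.0027, 0.2042]
tool_rot: [-0.0, 0.724, 0.69, -0.0]
ft_force: [0.7, -0.8, -0.6]
grip_width: 0.0927
clock: 7.3
position: [0.5791, -0.0029, 0.2088]
tool_rot: [0.004, 0.724, 0.69, 0.003]
ft_force: [-0.3, -0.7, -0.0]
grip_width: 0.0931
[ 0.57905628 -0.00292456  0.20879495] [-0.09  0.39  1.57 -0.    1.17 -1.61]
(np.float64(0.24620648851081336), np.float64(43.0), array([ 0.58000648, -0.00320971]), array([0.06176069, 0.06099502, 0.06172398, 0.0617268 ]))
0.34753511862587283
```

View pics/w3.png

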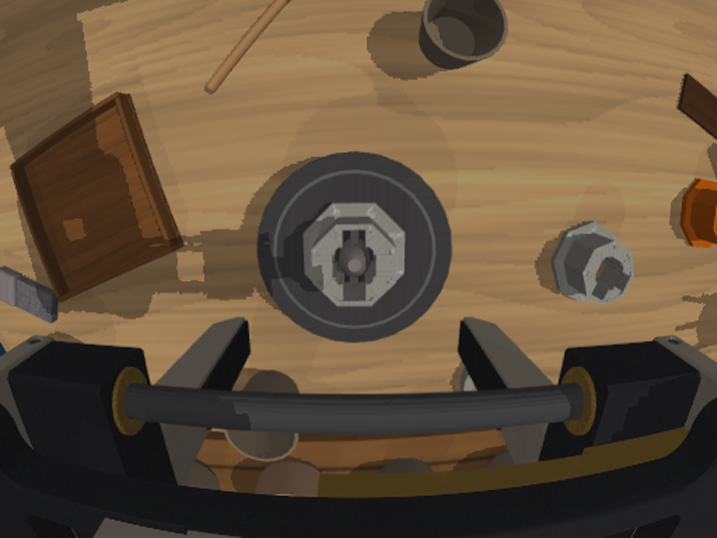

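The opposite chuck is seated: spindle and both keys show in its bore at (355,255), centre (0.580,-0.003). Next, the other chuck.

```bash
python3 -m pendant '0 0 0 5 36 0 0;0 0 0 5 36 0 0;0 0 0 5 36 0 0;0 0 0 5 36 0 0;0 0 0 5 36 0 0'; python3 -m pendant '0 0 0 4 36 -5 0;0 0 0 4 36 -5 0;0 0 0 0 0 0 0;0 0 0 0 0 0 0'
python3 - <<'E'
from h import *
s,c,T,P=look("w4.png"); print(s["position"],s["tool_rot"],s["joint_positions"].round(2))
print(octa(P,.042,.058,(.611,.248)))
c=optics.capture("wrist")
o=nets.outline_of("wrist","tray"); print([(x["score"],x["uv"]) for x in o])
E
```

```text
clock: 7.85
position: [0.6008, 0.1786, 0.201]
tool_rot: [-0.001, 0.724, 0.69, -0.001]
ft_force: [-0.9, -0.4, 0.3]
grip_width: 0.0933
clock: 8.25
position: [0.6086, 0.2495, 0.1909]
tool_rot: [-0.0, 0.724, 0.69, -0.001]
ft_force: [0.3, 0.8, -0.5]
grip_width: 0.0929
[0.60862655 0.24948829 0.19094253] [-4.67149731e-04  7.23702199e-01  6.90111170e-01 -1.21774230e-03] [ 0.32  0.56  1.35 -0.    1.24 -1.2 ]
((np.float64(0.2463059635739726), np.float64(20.0), array([0.61159765, 0.24817832]), array([0.06190044, 0.06142889, 0.06136217, 0.06161445])), 1578, {-180: 16, -170: 17, -160: 17, -150: 14, -140: 18, -130: 15, -120: 17, -110: 17, -100: 17, -90: 16, -80: 16, -70: 14, -60: 14, -50: 2, -40: 0, -30: 0, -20: 0, -10: 8, 0: 17, 10: 12, 20: 16, 30: 17, 40: 6, 50: 0, 60: 0, 70: 0, 80: 6, 90: 17, 100: 16, 110: 18, 120: 15, 130: 16, 140: 16, 150: 17, 160: 14, 170: 20})
[]
```

View pics/w4.png

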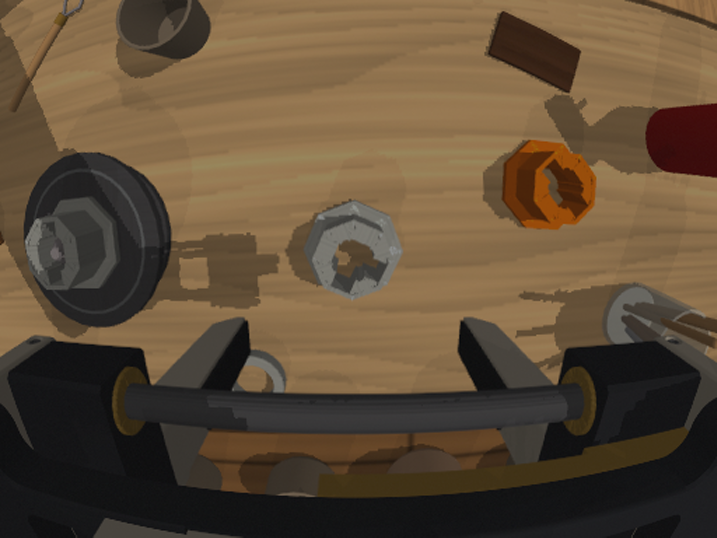

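```bash
python3 -m pendant '0 0 0.14 3 -1.5 -20 0;0 0 0.14 0 0 -20 0;0 0 0.116 0 0 -30 0;0 0 0 0 0 -40 0;0 0 0 0 0 0 0'; python3 -m pendant '0 0 0 0 0 -35 0;0 0 0 0 0 -22 0;0 0 0 0 0 0 0;0 0 0 0 0 0 0'
```

```text
clock: 8.9
position: [0.6097, 0.2458, 0.0781]
tool_rot: [-0.002, 0.575, 0.818, -0.003]
ft_force: [-0.4, 0.5, -0.2]
grip_width: 0.0933
clock: 9.3
position: [0.6133, 0.2477, 0.0277]
tool_rot: [0.001, 0.575, 0.818, 0.001]
ft_force: [0.7, 0.1, -0.1]
grip_width: 0.0931
```

```bash
python3 -m pendant '0 0 0 0 0 0 255;0 0 0 0 0 0 255;0 0 0 0 0 0 255;0 0 0 0 0 0 255;0 0 0 0 0 0 255' 35; python3 -m pendant '0 0 0 0 0 0 255;0 0 0 0 0 5 255;0 0 0 0 0 40 255;0 0 0 0 0 45 255;0 0 0 0 0 45 255'; python3 -m pendant '0 0 0 0 0 40 255;0 0 0 0 0 10 255'
```

```text
clock: 9.8
position: [0.6125, 0.2479, 0.0261]
tool_rot: [0.0, 0.574, 0.819, 0.0]
ft_force: [-0.5, 0.8, 3.0]
grip_width: 0.0611
clock: 10.3
position: [0.6117, 0.2475, 0.1618]
tool_rot: [-0.0, 0.574, 0.819, -0.001]
ft_force: [0.1, -0.1, -3.7]
grip_width: 0.0605
clock: 10.5
position: [0.6138, 0.2483, 0.2155]
tool_rot: [0.002, 0.574, 0.819, 0.003]
ft_force: [1.3, 0.5, -2.4]
grip_width: 0.0606
```

```bash
python3 -m pendant '0 0 0 -8 -40 0 255;0 0 0 -8 -45 0 255;0 0 0 -8 -45 0 255;0 0 0 -8 -45 0 255;0 0 0 -8 -45 0 255'; python3 -m pendant '0 0 0 -8 -45 0 255;0 0 0 -8 -45 0 255;0 0 0 -8 -45 0 255;0 0 0 -8 -45 0 255;0 0 0 -8 -45 0 255';  python3 -m pendant '0 0 0 -8 -45 0 255;0 0 0 -9 -38 0 255;0 0 0 0 0 0 255;0 0 0 0 0 0 255'
python3 - <<'E'
from h import *
s,c,T,P=look("w5.png"); print(s["position"],s["joint_positions"].round(2))
q=P.reshape(-1,3);q=q[np.isfinite(q).all(1)]; q=q[(np.hypot(q[:,0]-.515,q[:,1]+.28)<.14)]
for lo,hi in ((.022,.034),(.0,.012)):
  w=q[(q[:,2]>lo)&(q[:,2]<hi)]; print(len(w), w[:,:2].min(0), w[:,:2].max(0))
E
```

```text
clock: 11.0
position: [0.571, 0.0262, 0.2091]
tool_rot: [-0.001, 0.574, 0.819, -0.001]
ft_force: [1.9, -0.8, -1.8]
grip_width: 0.0607
clock: 11.5
position: [0.531, -0.1987, 0.2091]
tool_rot: [-0.001, 0.574, 0.819, -0.0]
ft_force: [0.9, 0.8, -2.3]
grip_width: 0.0611
clock: 11.9
position: [0.5145, -0.2804, 0.2091]
tool_rot: [-0.001, 0.575, 0.818, 0.0]
ft_force: [1.0, 0.0, -3.4]
grip_width: 0.0609
[ 0.51451009 -0.28036343  0.20910577] [-0.58  0.41  1.54  0.    1.2  -2.49]
1954 [ 0.41210188 -0.3896656 ] [ 0.61411748 -0.18447402]
16486 [ 0.37520321 -0.4198157 ] [ 0.63217738 -0.14002789]
```

View pics/w5.png

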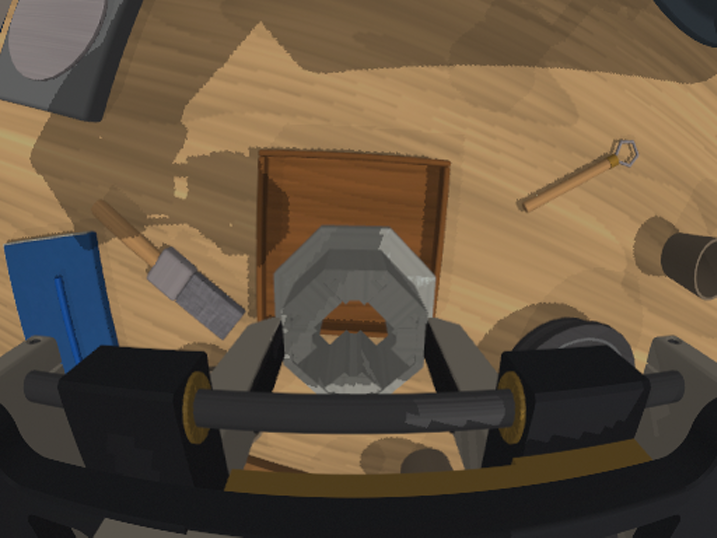

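The tray is squarely beneath the chuck (rim 255–450 across, parallel to the jaws); the rim centre is about (0.513,-0.287).

```bash
python3 -m pendant '0 0 0 -1 -6 -40 255;0 0 0 0 0 -45 255;0 0 0 0 0 -40 255;0 0 0 0 0 -25 255;0 0 0 0 0 0 255'; python3 -m pendant '0 0 0 0 0 -8 255;0 0 0 0 0 -8 255;0 0 0 0 0 -5 255;0 0 0 0 0 0 255;0 0 0 0 0 0 255'
```

```text
clock: 12.45
position: [0.5126, -0.2835, 0.0571]
tool_rot: [-0.004, 0.574, 0.819, -0.0]
ft_force: [-0.1, 1.1, -2.5]
grip_width: 0.0611
clock: 12.95
position: [0.5146, -0.2864, 0.0402]
tool_rot: [0.0, 0.574, 0.819, 0.0]
ft_force: [-0.1, -0.6, -2.5]
grip_width: 0.0609
```

```bash
python3 -m pendant '0 0 0 0 0 -4 255;0 0 0 0 0 -3 255;0 0 0 0 0 0 255;0 0 0 0 0 0 255'
```

```text
clock: 13.35
position: [0.5143, -0.2862, 0.0327]
tool_rot: [-0.0, 0.574, 0.819, -0.0]
ft_force: [0.1, 0.1, -2.6]
grip_width: 0.0609
```

```bash
python3 -m pendant '0 0 0 0 0 -1 255;0 0 0 0 0 -1 255;0 0 0 0 0 0 255;0 0 0 0 0 0 255'
```

```text
clock: 13.75
position: [0.5146, -0.2863, 0.0321]
tool_rot: [0.0, 0.574, 0.819, 0.0]
ft_force: [-3.4, 1.7, 11.7]
grip_width: 0.061
```

Contact with the floor; release, rise, and check.

```bash
python3 -m pendant '0 0 0 0 0 0 0;0 0 0 0 0 0 0;0 0 0 0 0 0 0;0 0 0 0 0 0 0;0 0 0 0 0 0 0'; python3 -m pendant '0 0 0 0 0 0 0;0 0 0 0 0 40 0;0 0 0 0 0 45 0;0 0 0 0 0 45 0;0 0 0 0 0 45 0'; python3 -m pendant '0 0 0 0 0 0 0;0 0 0 0 0 0 0;0 0 0 0 0 0 0'
python3 - <<'E'
from h import *
s,c,T,P=look("w6.png"); print(s["position"])
print("corner",octa(P,.047,.066,(.514,-.287))[0])
q=P.reshape(-1,3);q=q[np.isfinite(q).all(1)]; r=q[(np.hypot(q[:,0]-.515,q[:,1]+.28)<.14)&(q[:,2]>.022)&(q[:,2]<.034)]
rect=cv2.minAreaRect(r[:,:2].astype(np.float32)); print("tray",rect)
f=q[(np.hypot(q[:,0]-.514,q[:,1]+.287)<.031)&(q[:,2]>.045)&(q[:,2]<.07)]; A=np.c_[f[:,:2],np.ones(len(f))]
k=np.linalg.lstsq(A,f[:,2],rcond=None)[0]; print("top z",np.median(f[:,2]),"tilt",k[:2])
c=optics.capture("top"); P=cloud(c); save("top2.png",c["color"],1.5); print("opp",octa(P,.09,.108,(.58,-.003))[0][2]); d=P[130:210,230:310].reshape(-1,3); print(np.median(d[(d[:,2]>.085)&(d[:,2]<.12)][:,2]))
E
```

```text
clock: 14.25
position: [0.5144, -0.2862, 0.0307]
tool_rot: [0.0, 0.574, 0.819, -0.0]
ft_force: [-0.1, 0.0, 0.1]
grip_width: 0.0917
clock: 14.75
position: [0.5141, -0.286, 0.2076]
tool_rot: [-0.0, 0.574, 0.819, 0.0]
ft_force: [0.3, -0.8, -0.6]
grip_width: 0.0927
clock: 15.05
position: [0.5137, -0.2859, 0.2043]
tool_rot: [-0.001, 0.574, 0.819, -0.0]
ft_force: [-1.2, -0.1, 0.5]
grip_width: 0.0932
[ 0.51373484 -0.28585122  0.20428445]
corner (np.float64(0.24543678924786355), np.float64(19.0), array([ 0.51411696, -0.28668308]), array([0.06096616, 0.06155217, 0.06154436, 0.0613741 ]))
tray ((0.5173934102058411, -0.282974511384964), (0.17249615490436554, 0.17250968515872955), 16.438453674316406)
top z 0.05611036206526124 tilt [-0.02541506 -0.00642475]
opp [ 0.57842358 -0.00321685]
0.09692146659133005
```

View pics/w6.png

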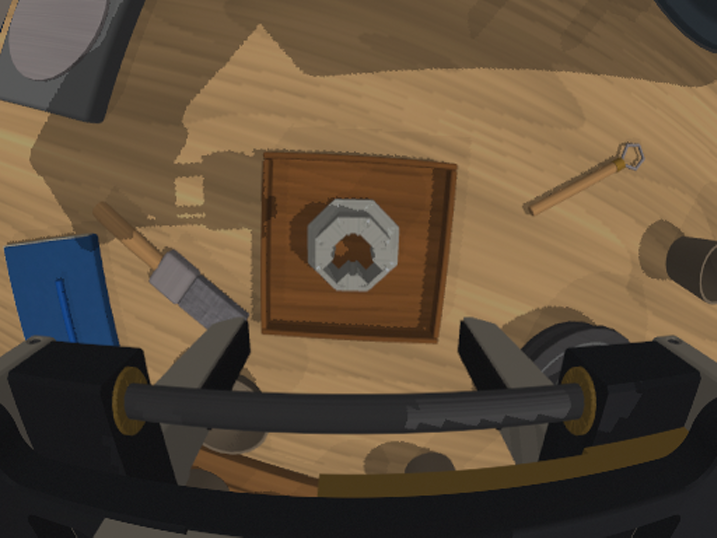

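View pics/top2.png

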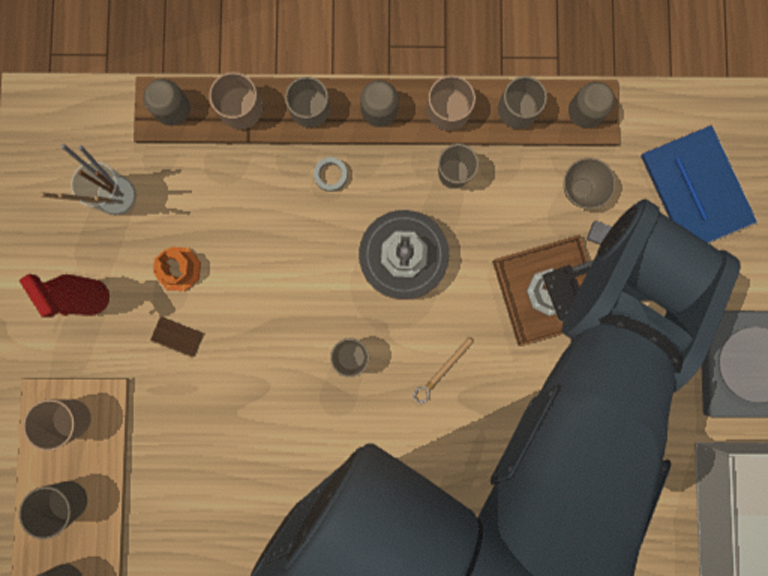

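Both chucks are in place: the corner chuck is upright at tray centre (355,245), and the opposite chuck sits on the spindle at (404,253) in the top view. I'm handing in.

```bash
python3 -c "
from rig import job; print(job.hand_in())"
```

```text
the job is handed in; nothing more can be done
None
```

Both chucks are placed and the job is handed in, with the arm's clock at about 15 s of the 59 s allowed.

- **Opposite-keyway chuck:** it is on the spindle, down over both keys. My last checks put it about 1 mm off the wheel's centre sideways. From the top camera its upper face is at 97 mm, where 100 mm is nominal. That camera also read about 2–3 mm low on the chucks and the plate before the move, so this fits a foot resting on the plate.
- **Right-angle chuck:** it stands on the tray floor about 5 mm from the tray's centre. Its upper face is at 56 mm, which matches the floor height, and the fitted tilt was about 0.026 rad, well inside the limit.
- **Clearance:** the gripper was open and clear of everything at hand-in, and I did not touch the orange look-alike.

No check failed. The only disagreements were camera differences of 2–3 mm and, on the tray centre, about 6 mm. The first chuck sat 4 mm off-centre in the gripper, and I corrected for that before fitting it.

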